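Find the fullest seasoning tin by feel and hold it up

ROBOT

A 6-joint arm with a two-finger parallel gripper is mounted at the origin on the work surface. World frame = base frame: x ahead of the robot, y to its left, z up, the work surface at z = 0. Lengths are in m, angles in rad, forces in N, time in s.
With the tool pointing down it reaches from about 0.35 to 0.975 m from the base axis. Payload 4.9 kg.
Tool frame: the origin (TCP) lies at the very end of the fingers, on their centre line; the grasp point (between the pads) lies 19 mm behind it (ctrl.pinch_z is the distance from the TCP to the grasp point, in m); z points along the fingers, y is the line along which they close (so a half turn about z gives the same grasp; the last joint's range is limited). The gripper opens to 85 mm and grips with 20 to 120 N. Pads are 22 mm wide; open, the fingers measure 114 mm over their backs; the gripper's body (76 mm by 85 mm) begins 54 mm behind the grasp point. The pads swing forward as they close: fully open they stand 13 mm farther back than shut.
Start: joints at [1.183, 0.053, 1.613, -0, 1.476, -0.119], TCP at [0.166, 0.603, 0.206] pointing down, gripper open.
Joint ranges: [-3.01, 3.01], [-1.01, 2.22], [0.06, 2.58], [-1.02, 4.17], [0.09, 2.62], [-3.14, 3.14]. Speed limits (rad/s): [2.57, 2.57, 3.14, 3.14, 3.14, 3.14].

INTERFACE

Orientations are given as a rotation vector (axis times angle).
In Python, from station import ctrl, optics gives the robot as it stands. The module is installed in compiled form; this text tells all that it offers.
- The arm moves only by the shell command python3 -m handwheel 'ROWS' [OPENING] [FORCE]. ROWS is JSON, one flat list of numbers, 6 for each row, row after row: the shift along the tool's x, y, z in m, then the turn, a rotation vector about the tool's x, y, z in degrees. A call has 1 to 20 rows; each row shifts and turns the commanded pose from where the row before left it, along the tool's axes as they then stand; what a row does not reach is not made up. A row lasts 1/10 s, in which the tool goes at most 50 mm and 8.59 degrees, less where a joint would pass 70% of its speed; a pose out of reach is approached as far as the arm can. A call is refused whole if a number of a shift passes 0.05 or a number of a turn 8.59, either way. A call with a gripper value outside its range is refused whole. OPENING is the closure, from 0 (fully open) to 1 (shut), set as the call begins (- or left out, the last holds). The fingers move at their own pace and stop on an object; FORCE is the grip in N (left out, the last holds). Time passes only in rows, so rows that do not move let the fingers close. It gives the time, the measured TCP pose, the force and the opening at its end, in the units of the state.
- ctrl.get_obs(): the state, without advancing time (a new reading comes with each control period).
- optics.get_image(name): name is "scene" or "top" or "wrist"; returns (picture, depth): 480x640x3 uint8, red, green, blue; 480x640 float32, m along the optical axis (not along the pixel's ray), 0 where there is no reading.
- optics.get_calibration(name): a dict with "fovy" (degrees; the focal length in pixels is half the picture's height over the tangent of half this angle, whatever the lens; pixels are square), "cx", "cy" (the principal point, pixels), "rvec" (rotation vector, rad) and "tvec" (3), from world to camera coordinates, as OpenCV has them; the wrist camera has in their place "mount" (4x4, takes a point from camera to tool coordinates, whose origin is the TCP and whose axes are the flange's). Camera axes: x right, y down, z forward; pixel columns grow to the right and rows downward; lengths in m; the calibration is good to about 2 mm. A picture is of the moment at which its call begins: read the wrist's pose just before it. get_calibration takes no time and is no camera call.
- ctrl.finish_job(): hands the job in, once; it reports no verdict.
The state is a dict: "t": time; "q": joint angles; "dq": joint speeds; "effort": joint torques, N m; "tool_pos": TCP position; "tool_rot": TCP orientation; "contact_force": force on the tool from outside, world axes, zero at the start; "wrist_torque": the same for the moment, N m; "opening": finger opening in m.
Only numpy, scipy, OpenCV 4.12 (cv2) and the standard library are available. Lean on these libraries where they do the work, as an engineer would, in place of code of your own. Each camera call takes 0.05 s, during which the arm holds its last target. There are 200 camera calls.

TASK

Three closed seasoning tins stand in the tray and one is clearly fuller than the others: going from the robot's left to its right, lift each tin a few centimetres straight up, feel its weight, and set it gently back upright where it stood (no dropping; if the last is the fullest you may keep it in hand). Then hold the heaviest one up, upright and still, with its bottom at least 15 cm above the counter, and finish while still holding it. Do not disturb the sauce bottle, the steel pan or the red basket.

Things in the scene. Friction and masses are not known exactly. Their poses are not given: they have to be found in the camera images.
- tin_a: closed round seasoning tin of bare metal, one of three that look exactly alike: straight-sided cylinder, 58 mm diameter, 100 mm tall, flat lid that does not come off. Origin at the centre of its underside, z up when upright. 0.14 to 0.52 kg, dealt anew each time, so only the weight tells which is fullest (contents may shift a millimetre or two inside): the fullest is at least 0.2 kg heavier than either of the others, which may be close to each other
- tin_b: closed round seasoning tin of bare metal, one of three that look exactly alike: straight-sided cylinder, 58 mm diameter, 100 mm tall, flat lid that does not come off. Origin at the centre of its underside, z up when upright. 0.14 to 0.52 kg, dealt anew each time, so only the weight tells which is fullest (contents may shift a millimetre or two inside): the fullest is at least 0.2 kg heavier than either of the others, which may be close to each other
- tin_c: closed round seasoning tin of bare metal, one of three that look exactly alike: straight-sided cylinder, 58 mm diameter, 100 mm tall, flat lid that does not come off. Origin at the centre of its underside, z up when upright. 0.14 to 0.52 kg, dealt anew each time, so only the weight tells which is fullest (contents may shift a millimetre or two inside): the fullest is at least 0.2 kg heavier than either of the others, which may be close to each other
- tray: shallow black plastic tray fixed to the counter, 130 mm (x) by 420 mm (y), rim 14 mm high, walls and floor 4 mm thick. Origin at the centre of its underside on the counter; its y axis runs along the row of tins to the robot's left (up to 0.4 rad turned from world y)
- place_left (a point): middle of the left place in the tray (the robot's left, towards +y), on the tray's floor 4 mm above the counter; a tin stands within 13 mm of it
- place_middle (a point): middle of the middle place in the tray, on its floor; a tin stands within 13 mm of it; 130 mm from its neighbours
- place_right (a point): middle of the right place in the tray (the robot's right, towards -y), on its floor; a tin stands within 13 mm of it
- sauce_bottle: bystander: amber sauce bottle with a white cap, 60 mm diameter, 180 mm tall, loose; origin at the centre of its underside
- insert_pan: bystander: open steel food pan, 170 x 110 mm, 100 mm tall, loose; origin at the centre of its underside
- basket: bystander: low open red plastic basket, 110 x 160 mm, 50 mm tall, loose; origin at the centre of its underside

How it is judged:
On the way, in this order (a step that is already met when the one before it is completed fails the run):
1. the left tin is lifted in the fingers, at least 2 cm clear of the tray's floor, above its place (((height (world z) of tin_a above 0.024 m and horizontal distance between tin_a and place_left below 0.06 m and contact force between tin_a and the fingers above 1 N) or (height (world z) of tin_b above 0.024 m and horizontal distance between tin_b and place_left below 0.06 m and contact force between tin_b and the fingers above 1 N) or (height (world z) of tin_c above 0.024 m and horizontal distance between tin_c and place_left below 0.06 m and contact force between tin_c and the fingers above 1 N))), for 0.2 s.
2. the middle tin is lifted in the fingers, at least 2 cm clear of the tray's floor, above its place (((height (world z) of tin_a above 0.024 m and horizontal distance between tin_a and place_middle below 0.06 m and contact force between tin_a and the fingers above 1 N) or (height (world z) of tin_b above 0.024 m and horizontal distance between tin_b and place_middle below 0.06 m and contact force between tin_b and the fingers above 1 N) or (height (world z) of tin_c above 0.024 m and horizontal distance between tin_c and place_middle below 0.06 m and contact force between tin_c and the fingers above 1 N))), for 0.2 s.
3. the right tin is lifted in the fingers, at least 2 cm clear of the tray's floor, above its place (((height (world z) of tin_a above 0.024 m and horizontal distance between tin_a and place_right below 0.06 m and contact force between tin_a and the fingers above 1 N) or (height (world z) of tin_b above 0.024 m and horizontal distance between tin_b and place_right below 0.06 m and contact force between tin_b and the fingers above 1 N) or (height (world z) of tin_c above 0.024 m and horizontal distance between tin_c and place_right below 0.06 m and contact force between tin_c and the fingers above 1 N))), for 0.2 s.
At the end, for the whole second after the job is handed in: The heaviest tin is held up in the fingers: bottom over 15 cm above the counter, within 0.25 rad of upright, under 5 cm/s, touching nothing else. The other two stand free and upright on the tray within 3 cm of their starts, each pressing on it with under 3.3 N (so neither is the full one) (((height (world z) of tin_a above 0.15 m and angle between tin_a's own z axis and vertical below 0.25 rad and contact force between tin_a and the fingers above 1 N and linear speed of tin_a below 0.05 m/s and contact force between tin_a and tray below 0.2 N and contact force between tin_a and sauce_bottle below 0.2 N and contact force between tin_a and insert_pan below 0.2 N and contact force between tin_a and basket below 0.2 N and contact force between tin_a and tin_b below 0.2 N and contact force between tin_a and tin_c below 0.2 N and contact force between tin_b and tray between 0.5 and 3.3 N and height (world z) of each of tin_b, tin_c below 0.01 m and angle between each of tin_b, tin_c's own z axis and vertical below 0.1 rad and distance of each of tin_b, tin_c from where it was at the start of the episode below 0.03 m and contact force between each of tin_b, tin_c and the fingers below 0.1 N and linear speed of each of tin_b, tin_c below 0.03 m/s and contact force between tin_c and tray between 0.5 and 3.3 N) or (height (world z) of tin_b above 0.15 m and angle between tin_b's own z axis and vertical below 0.25 rad and contact force between tin_b and the fingers above 1 N and linear speed of tin_b below 0.05 m/s and contact force between tin_b and tray below 0.2 N and contact force between tin_b and sauce_bottle below 0.2 N and contact force between tin_b and insert_pan below 0.2 N and contact force between tin_b and basket below 0.2 N and contact force between tin_b and tin_a below 0.2 N and contact force between tin_b and tin_c below 0.2 N and contact force between tin_a and tray between 0.5 and 3.3 N and height (world z) of each of tin_a, tin_c below 0.01 m and angle between each of tin_a, tin_c's own z axis and vertical below 0.1 rad and distance of each of tin_a, tin_c from where it was at the start of the episode below 0.03 m and contact force between each of tin_a, tin_c and the fingers below 0.1 N and linear speed of each of tin_a, tin_c below 0.03 m/s and contact force between tin_c and tray between 0.5 and 3.3 N) or (height (world z) of tin_c above 0.15 m and angle between tin_c's own z axis and vertical below 0.25 rad and contact force between tin_c and the fingers above 1 N and linear speed of tin_c below 0.05 m/s and contact force between tin_c and tray below 0.2 N and contact force between tin_c and sauce_bottle below 0.2 N and contact force between tin_c and insert_pan below 0.2 N and contact force between tin_c and basket below 0.2 N and contact force between tin_c and tin_a below 0.2 N and contact force between tin_c and tin_b below 0.2 N and contact force between tin_a and tray between 0.5 and 3.3 N and height (world z) of each of tin_a, tin_b below 0.01 m and angle between each of tin_a, tin_b's own z axis and vertical below 0.1 rad and distance of each of tin_a, tin_b from where it was at the start of the episode below 0.03 m and contact force between each of tin_a, tin_b and the fingers below 0.1 N and linear speed of each of tin_a, tin_b below 0.03 m/s and contact force between tin_b and tray between 0.5 and 3.3 N))); the arm keeps its last pose, push and grip.
It fails at once if a tin is tipped over (more than 0.6 rad) (angle between any of tin_a, tin_b, tin_c's own z axis and vertical above 0.6 rad).
It fails at once if a tin is dropped (faster than 0.5 m/s while not in the fingers) ((linear speed of tin_a above 0.5 m/s and contact force between tin_a and the fingers below 0.05 N) or (linear speed of tin_b above 0.5 m/s and contact force between tin_b and the fingers below 0.05 N) or (linear speed of tin_c above 0.5 m/s and contact force between tin_c and the fingers below 0.05 N)).
It fails at once if the sauce bottle, the steel pan or the basket is moved by more than 3 cm (distance of any of sauce_bottle, insert_pan, basket from where it was at the start of the episode above 0.03 m).
It also fails if it takes over 72 s, if anything falls off the work surface, if the arm or the gripper's body presses on something with over 40 N, if the wrist force passes 120 N, or if a joint passes its speed limit or range.

## Working session

There is one attempt and no reset: what is moved stays moved. The work goes in short steps, Python scripts to look and compute and a shell command to move; the robot and the scene stay as the last step left them, time stands still between calls to the robot, and variables do not carry over. Pictures are saved under pics/ and viewed, on a budget of 10 in all, crops included, one or two more only if the job needs it, and the job is handed in when it is done.

```bash
mkdir -p pics
cat > h.py <<'E'
import numpy as np, cv2
from scipy.spatial.transform import Rotation as R
from station import ctrl, optics
def snap(name, fn):
    im,d=optics.get_image(name); cv2.imwrite('pics/'+fn+'.png',im[:,:,::-1]); np.save('pics/'+fn+'.npy',d); return im,d
def world(name,uv,z,obs=None):
    c=optics.get_calibration(name); f=240/np.tan(np.radians(c['fovy'])/2)
    uv=np.atleast_2d(uv).astype(float); z=np.asarray(z,float).reshape(-1,1)
    p=np.c_[(uv[:,:1]-c['cx'])/f*z,(uv[:,1:]-c['cy'])/f*z,z]
    if 'mount' in c:
        M=np.array(c['mount']); p=p@M[:3,:3].T+M[:3,3]
        return p@R.from_rotvec(obs['tool_rot']).as_matrix().T+obs['tool_pos']
    Rm=R.from_rotvec(np.ravel(c['rvec'])).as_matrix(); return (p-np.ravel(c['tvec']))@Rm
E
python3 - <<'E'
from h import *
np.set_printoptions(precision=4,suppress=True)
o=ctrl.get_obs(); print(o, ctrl.pinch_z); print(R.from_rotvec(o['tool_rot']).as_matrix())
a,_=snap('top','top1'); b,_=snap('scene','scene1')
for n in('top','scene','wrist'): print(n,optics.get_calibration(n))
E
```

```text
{'t': 0.0, 'q': array([ 1.183 ,  0.0533,  1.6143,  0.    ,  1.476 , -0.119 ]), 'dq': array([-0.0017, -0.0009,  0.0003, -0.0009,  0.0017, -0.0013]), 'effort': array([ -0.0006, -39.368 , -37.0179,  -0.0001,   0.0071,   0.    ]), 'tool_pos': array([0.1657, 0.6019, 0.2043]), 'tool_rot': array([-0.4209, -3.1127,  0.0031]), 'contact_force': array([ 0.1072, -0.0067,  0.809 ]), 'wrist_torque': array([-0.0008,  0.0486, -0.07  ]), 'opening': 0.08534006418975172} 0.0187
[[-0.9641  0.2656 -0.0008]
 [ 0.2656  0.9641 -0.0019]
 [ 0.0003 -0.002  -1.    ]]
top {'fovy': 47.87837977562738, 'cx': 311.10469046629845, 'cy': 240.54398863517062, 'rvec': array([ 2.1943, -2.1415,  0.0863]), 'tvec': array([0.0029, 0.6272, 1.2129])}
scene {'fovy': 44.54864207417967, 'cx': 320.94060957033435, 'cy': 235.8949859853674, 'rvec': array([ 2.0795,  1.5519, -0.4831]), 'tvec': array([-0.2016, -0.4697,  2.0279])}
wrist {'fovy': 64.29283397992614, 'cx': 321.95551071187435, 'cy': 240.4642329263772, 'mount': array([[-0.    , -0.965 , -0.2621,  0.0656],
       [ 1.    ,  0.0002, -0.0007,  0.0001],
       [ 0.0007, -0.2621,  0.965 , -0.1688],
       [ 0.    ,  0.    ,  0.    ,  1.    ]])}
```

View pics/top1.png

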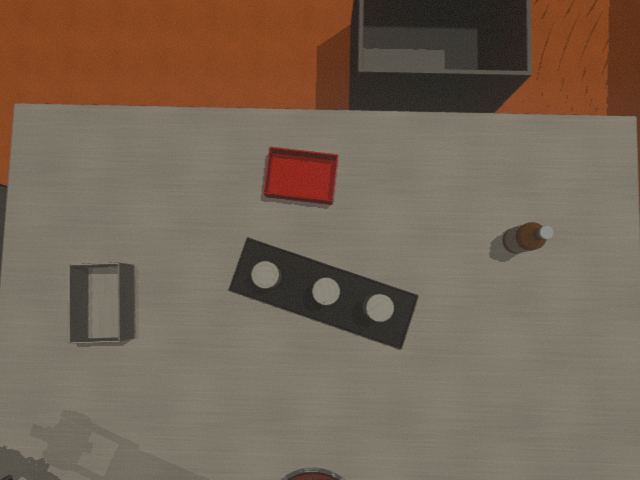

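View pics/scene1.png

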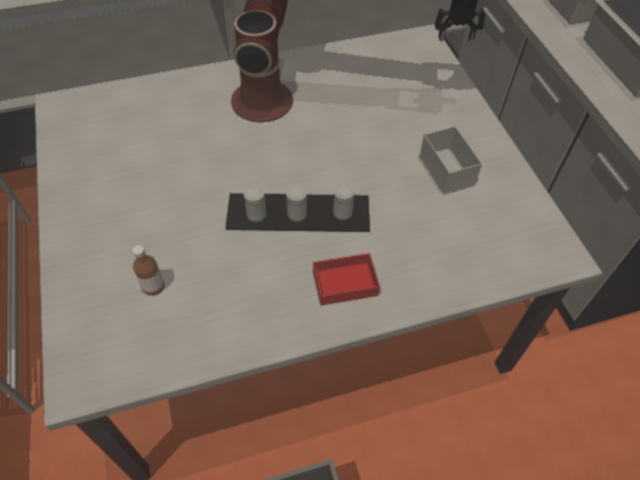

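The top view has the three lids at about (265,275), (326,292) and (380,308). The tray is turned by about 17°, with the basket beyond its left end at (301,176), the pan at (100,303) and the bottle at (527,236). The scene view agrees, with lids at about (343,190), (297,192) and (254,192). Next I measure the lids and tray corners from both views.

Run:
```python
from h import *
np.set_printoptions(precision=4,suppress=True)
def proj(n,P):
    c=optics.get_calibration(n); f=240/np.tan(np.radians(c['fovy'])/2)
    return cv2.projectPoints(np.atleast_2d(P).astype(float),c['rvec'],c['tvec'],np.array([[f,0,c['cx']],[0,f,c['cy']],[0,0,1]]),None)[0][:,0]
d=np.load('pics/top1.npy'); g=cv2.imread('pics/top1.png',0)
vv,uu=np.mgrid[:480,:640]
W=world('top',np.c_[uu.ravel(),vv.ravel()],d.ravel()).reshape(480,640,3)
print('counter z',np.median(W[350:400,250:400,2]))
sc=np.load('pics/scene1.npy'); Ws=world('scene',np.c_[uu.ravel(),vv.ravel()],sc.ravel()).reshape(480,640,3)
print('counter z scene',np.median(Ws[250:300,200:260,2]))
m=((W[...,2]>.085)&(W[...,2]<.13)&(d>0)).astype(np.uint8)
n,l,s,c=cv2.connectedComponentsWithStats(m)
for i in range(1,n):
    if s[i,4]>100:
        r=W[l==i]; med=np.median(r[:,2]); print('top',c[i],s[i],r[:,:2].mean(0),med,world('top',c[i],med and np.median(d[l==i]))[0])
ms=((Ws[...,2]>.09)&(Ws[...,2]<.115)&(sc>0)&(Ws[...,0]>.4)&(Ws[...,0]<.8)&(abs(Ws[...,1])<.35)).astype(np.uint8)
n,l,s,c=cv2.connectedComponentsWithStats(ms)
for i in range(1,n):
    if s[i,4]>30: r=Ws[l==i]; print('scene',c[i],s[i],r.mean(0),np.ptp(r,axis=0))
t=((g<70)&(uu>200)&(uu<430)&(vv>225)&(vv<360)).astype(np.uint8)
rc=cv2.minAreaRect(cv2.findContours(t,0,2)[0].__iter__().__next__()) if 0 else cv2.minAreaRect(max(cv2.findContours(t,0,2)[0],key=cv2.contourArea))
bp=cv2.boxPoints(rc); P=W[bp[:,1].round().astype(int),bp[:,0].round().astype(int)]
c=optics.get_calibration('top');Rm=R.from_rotvec(c['rvec']).as_matrix()
o=-Rm.T@c['tvec']; a=world('top',bp,np.ones(4))-o; B=o+a*((.014-o[2])/a[:,2])[:,None]
print('tray',bp,B,B.mean(0),np.linalg.norm(np.diff(B,axis=0),axis=1))
e=max([B[1]-B[0],B[2]-B[1]],key=np.linalg.norm);print('tray axis deg from y',np.degrees(np.arctan2(-e[0],e[1])))
for z0,z1,nm,sl in((.01,.3,'pan',np.s_[255:350,60:140]),(.01,.1,'basket',np.s_[140:210,255:345]),(.02,.25,'bottle',np.s_[210:260,495:560])):
    r=W[sl].reshape(-1,3); r=r[(r[:,2]>z0)&(r[:,2]<z1)]; print(nm,np.percentile(r,[2,98],axis=0))
```

```text
counter z 0.0008191790529080817
counter z scene -0.0001423860275189733
top [527.1313 236.8708] [514 222  33  29 480] [ 0.638 -0.443] 0.11675352992115429 [ 0.6377 -0.442   0.1167]
top [265.3829 274.2872] [252 261  28  27 585] [0.545  0.1134] 0.10493102482228832 [0.5449 0.1134 0.105 ]
top [ 94.6441 303.1329] [ 69 263  54  81 843] [0.4742 0.4813] 0.09725837646542652 [0.4739 0.4816 0.0952]
top [326.1324 290.8101] [313 278  27  27 574] [ 0.5129 -0.0177] 0.10498077546332019 [ 0.5129 -0.0177  0.105 ]
top [379.597  307.3615] [366 294  28  28 603] [ 0.4807 -0.1322] 0.10492355894783224 [ 0.4806 -0.1322  0.1049]
scene [343.3094 191.5961] [334 183  20  19 307] [0.5486 0.1102 0.1022] [0.0633 0.0583 0.0218]
scene [253.1821 193.4185] [243 185  21  19 313] [ 0.4845 -0.1363  0.1027] [0.0634 0.0573 0.023 ]
scene [295.5761 193.1618] [286 184  20  20 309] [ 0.5166 -0.0212  0.1023] [0.0643 0.0582 0.0222]
tray [[228.0479 290.4843]
 [246.3911 236.6012]
 [418.6227 295.2332]
 [400.2795 349.1164]] [[ 0.508   0.2073  0.014 ]
 [ 0.634   0.1694  0.014 ]
 [ 0.5081 -0.2318  0.014 ]
 [ 0.3849 -0.1909  0.014 ]] [ 0.5087 -0.0115  0.014 ] [0.1316 0.4205 0.1298]
tray axis deg from y 162.57142657136524
pan [[0.3916 0.4219 0.0117]
 [0.5596 0.5387 0.1028]]
basket [[ 0.7178 -0.035   0.0105]
 [ 0.8364  0.126   0.054 ]]
bottle [[ 0.6125 -0.47    0.0285]
 [ 0.6674 -0.4264  0.1822]]
```

Both views give lids at z≈0.104, a tray of 131×420 mm and places about 119–135 mm apart, which fits the text. Tins (mean of both views): left (0.546, 0.112), middle (0.514, -0.019), right (0.482, -0.134). The tool's y already lies along the row within 2°, and the fingers clear the neighbouring tins by about 29 mm, so no turn is needed. I go above the left tin at this height.

```bash
python3 -m handwheel '[-0.015,-0.0112,0,0,0,0,-0.031,-0.0232,0,0,0,0,-0.031,-0.0232,0,0,0,0,-0.031,-0.0232,0,0,0,0,-0.031,-0.0232,0,0,0,0,-0.031,-0.0232,0,0,0,0,-0.031,-0.0232,0,0,0,0,-0.031,-0.0232,0,0,0,0,-0.031,-0.0232,0,0,0,0,-0.031,-0.0232,0,0,0,0,-0.031,-0.0232,0,0,0,0,-0.031,-0.0232,0,0,0,0,-0.031,-0.0232,0,0,0,0,-0.031,-0.0232,0,0,0,0,-0.031,-0.0232,0,0,0,0,-0.031,-0.0232,0,0,0,0,-0.016,-0.0123,0,0,0,0,0,0,0,0,0,0,0,0,0,0,0,0,0,0,0,0,0,0]' 0 30
cat >> h.py <<'E'
def look(fn):
    np.set_printoptions(precision=4,suppress=True)
    o=ctrl.get_obs(); im,d=snap('wrist',fn)
    vv,uu=np.mgrid[:480,:640]; W=world('wrist',np.c_[uu.ravel(),vv.ravel()],d.ravel(),o).reshape(480,640,3)
    m=((W[...,2]>.094)&(W[...,2]<.115)&(d>0)).astype(np.uint8)
    n,l,s,c=cv2.connectedComponentsWithStats(m)
    Rm=R.from_rotvec(o['tool_rot']).as_matrix(); print('t',o['t'],'tcp',o['tool_pos'])
    for i in range(1,n):
        if s[i,4]>800:
            r=W[l==i]; top=r[r[:,2]>np.median(r[:,2])-.003]; (x,y),rad=cv2.minEnclosingCircle(top[:,:2].astype(np.float32))
            p=np.array([x,y,np.median(r[:,2])]); print('lid px',c[i],'bbox',s[i],p,'r',rad,'mean',r.mean(0),'tool delta',Rm.T@(p-o['tool_pos']))
E
python3 -c "from h import *; look('w1')"
```

```text
t: 2.1
tool_pos: [0.5447, 0.1131, 0.2053]
tool_rot: [-0.42, -3.113, -0.0]
contact_force: [1.1, -0.1, 0.3]
opening: 0.0855
t 2.1 tcp [0.5447 0.1131 0.2053]
lid px [325.0135 230.275 ] bbox [ 286  191   79   79 4902] [0.5466 0.1148 0.1047] r 0.02917041815817356 mean [0.5454 0.1151 0.1046] tool delta [-0.0014  0.002   0.1006]
lid px [141.569  235.0235] bbox [ 100  196   85   79 5151] [ 0.5141 -0.0171  0.1048] r 0.029740436002612114 mean [ 0.5135 -0.0148  0.1044] tool delta [-0.005  -0.1337  0.1005]
lid px [ 10.3515 237.4515] bbox [   0  203   27   68 1300] [ 0.4888 -0.1176  0.1037] r 0.024229269474744797 mean [ 0.4898 -0.1101  0.1019] tool delta [-0.0073 -0.2373  0.1016]
```

View pics/w1.png

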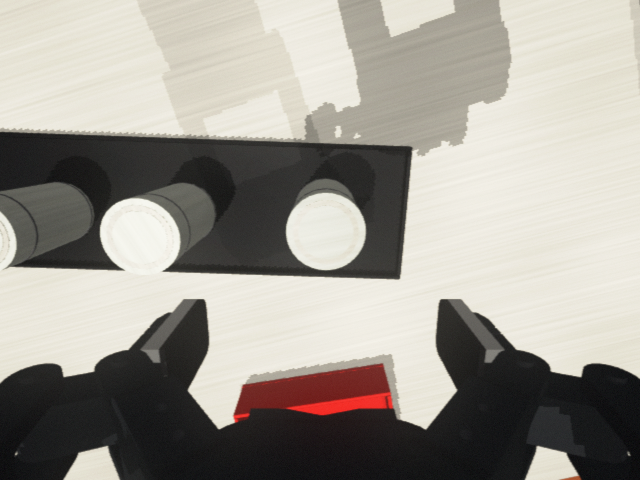

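The wrist view shows the left lid at (325,230), centred between the fingers (tips at about 206 and 440), and the middle lid at (141,235). Lid radius 29.2 mm and height 0.105 both fit the text. I correct by (-1, +2) mm and go down 155 mm to TCP z 0.050.

```bash
python3 -m handwheel '[-0.001,0.002,0.015,0,0,0,0,0,0.03,0,0,0,0,0,0.03,0,0,0,0,0,0.03,0,0,0,0,0,0.025,0,0,0,0,0,0.015,0,0,0,0,0,0.01,0,0,0,0,0,0,0,0,0,0,0,0,0,0,0,0,0,0,0,0,0]' 0
python3 -m handwheel '[0,0,0,0,0,0,0,0,0,0,0,0,0,0,0,0,0,0,0,0,0,0,0,0,0,0,0,0,0,0,0,0,0,0,0,0,0,0,0,0,0,0,0,0,0,0,0,0,0,0,0,0,0,0,0,0,0,0,0,0,0,0,0,0,0,0]' 1 30
```

```text
t: 3.15
tool_pos: [0.5483, 0.1145, 0.0522]
tool_rot: [0.42, 3.11, 0.001]
contact_force: [0.9, -0.7, 0.4]
opening: 0.0853
t: 4.25
tool_pos: [0.5479, 0.1144, 0.0518]
tool_rot: [0.421, 3.111, 0.001]
contact_force: [-1.2, 1.1, 5.4]
opening: 0.0577
```

The grip closed on 57.7 mm, which is the tin. I lift 40 mm and weigh.

```bash
python3 -m handwheel '[0,0,-0.005,0,0,0,0,0,-0.01,0,0,0,0,0,-0.01,0,0,0,0,0,-0.01,0,0,0,0,0,-0.005,0,0,0,0,0,0,0,0,0,0,0,0,0,0,0,0,0,0,0,0,0,0,0,0,0,0,0,0,0,0,0,0,0]' 1 40
W='python3 -c "from station import ctrl;o=ctrl.get_obs();print(o[\"contact_force\"].round(2),o[\"wrist_torque\"].round(3),o[\"effort\"].round(3)[:3],o[\"tool_pos\"][2].round(4))"'
for i in 1; do eval $W; python3 -m handwheel '[0,0,0,0,0,0,0,0,0,0,0,0]'|sed -n 4p; eval $W;python3 -m handwheel '[0,0,0,0,0,0,0,0,0,0,0,0]'|sed -n 4p; eval $W;python3 -m handwheel '[0,0,0,0,0,0,0,0,0,0,0,0]'|sed -n 4p;eval $W;python3 -m handwheel '[0,0,0,0,0,0,0,0,0,0,0,0]'|sed -n 4p;eval $W; done
```

```text
t: 5.25
tool_pos: [0.5467, 0.1143, 0.09]
tool_rot: [-0.421, -3.112, 0.0]
contact_force: [-0.1, -0.3, -2.0]
opening: 0.057
[-0.12 -0.32 -1.97] [-0.027  0.011  0.069] [ 2.0000e-03 -3.5445e+01 -3.5611e+01] 0.09
contact_force: [0.0, -0.0, -2.8]
[ 0.04 -0.01 -2.81] [-0.01   0.004  0.018] [ 1.0000e-03 -3.5393e+01 -3.5593e+01] 0.0904
contact_force: [-0.7, -0.2, -2.1]
[-0.71 -0.21 -2.13] [-0.019 -0.015  0.01 ] [-2.0000e-03 -3.5409e+01 -3.5621e+01] 0.0905
contact_force: [-0.3, -0.2, -2.3]
[-0.31 -0.2  -2.34] [-0.031  0.008 -0.021] [  0.    -35.422 -35.634] 0.0905
contact_force: [0.6, -0.9, -3.7]
[ 0.58 -0.87 -3.69] [-0.025  0.012  0.015] [-1.0000e-03 -3.5428e+01 -3.5636e+01] 0.0905
```

About 2.6 N with ±0.7 N noise, so the left tin is roughly 0.26 kg. I set it back slowly.

```bash
python3 -m handwheel '[0,0,0.005,0,0,0,0,0,0.008,0,0,0,0,0,0.008,0,0,0,0,0,0.006,0,0,0,0,0,0.004,0,0,0,0,0,0.003,0,0,0,0,0,0.002,0,0,0,0,0,0.002,0,0,0,0,0,0.001,0,0,0,0,0,0,0,0,0,0,0,0,0,0,0,0,0,0,0,0,0]' - 
python3 -m handwheel '[0,0,0.0005,0,0,0,0,0,0.0005,0,0,0,0,0,0,0,0,0,0,0,0,0,0,0]' - 20
```

```text
t: 7.25
tool_pos: [0.5474, 0.1143, 0.0519]
tool_rot: [0.421, 3.112, 0.0]
contact_force: [0.6, 0.4, -0.7]
opening: 0.0569
t: 7.65
tool_pos: [0.5477, 0.1143, 0.0519]
tool_rot: [0.421, 3.112, -0.0]
contact_force: [-1.8, 0.2, 5.7]
opening: 0.0571
```

```bash
python3 -m handwheel '[0,0,0,0,0,0,0,0,0,0,0,0,0,0,0,0,0,0,0,0,0,0,0,0,0,0,0,0,0,0,0,0,0,0,0,0,0,0,-0.005,0,0,0,0,0,-0.02,0,0,0,0,0,-0.03,0,0,0,0,0,-0.03,0,0,0,0,0,-0.03,0,0,0,0,0,-0.03,0,0,0,0,0,-0.01,0,0,0]' 0 30
python3 -m handwheel '[-0.0003,-0.016,0,0,0,0,-0.0005,-0.03,0,0,0,0,-0.0005,-0.03,0,0,0,0,-0.0005,-0.03,0,0,0,0,-0.0005,-0.02,0,0,0,0,0,-0.01,0,0,0,0,0,0,0,0,0,0,0,0,0,0,0,0,0,0,0,0,0,0]'
python3 -c "from h import *; look('w2')"
```

```text
t: 8.95
tool_pos: [0.549, 0.1145, 0.2102]
tool_rot: [0.42, 3.106, 0.002]
contact_force: [-0.7, -0.4, 0.2]
opening: 0.0852
t: 9.85
tool_pos: [0.5131, -0.0167, 0.2051]
tool_rot: [-0.419, -3.113, -0.0]
contact_force: [0.9, 0.8, -0.9]
opening: 0.0857
t 9.85 tcp [ 0.5131 -0.0167  0.2051]
lid px [507.1337 225.0848] bbox [ 465  186   85   80 5249] [0.5471 0.1145 0.1046] r 0.029666118323802948 mean [0.5449 0.1134 0.1043] tool delta [0.0018 0.1355 0.1005]
lid px [158.9731 229.2414] bbox [ 117  190   85   80 5166] [ 0.482  -0.1324  0.1048] r 0.029625097289681435 mean [ 0.4811 -0.1306  0.1045] tool delta [-0.0007 -0.1198  0.1003]
lid px [322.2118 230.533 ] bbox [ 283  191   80   79 4902] [ 0.5145 -0.017   0.1048] r 0.029304949566721916 mean [ 0.5133 -0.0167  0.1047] tool delta [-0.0016  0.0001  0.1003]
```

View pics/w2.png

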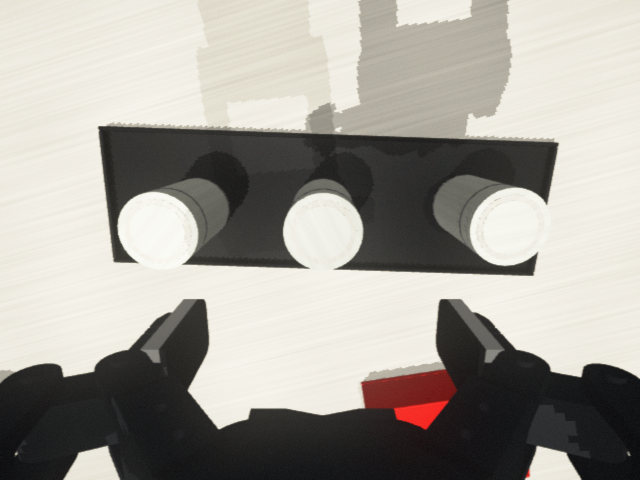

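The left tin (507,225) stands upright within 1 mm of where it was. The middle lid at (322,230) is centred and the right one is at (159,229). I now do the same with the middle tin.

```bash
python3 -m handwheel '[-0.001,0,0.015,0,0,0,0,0,0.03,0,0,0,0,0,0.03,0,0,0,0,0,0.03,0,0,0,0,0,0.025,0,0,0,0,0,0.015,0,0,0,0,0,0.01,0,0,0,0,0,0,0,0,0,0,0,0,0,0,0,0,0,0,0,0,0]' 0
python3 -m handwheel '[0,0,0,0,0,0,0,0,0,0,0,0,0,0,0,0,0,0,0,0,0,0,0,0,0,0,0,0,0,0,0,0,0,0,0,0,0,0,0,0,0,0,0,0,0,0,0,0,0,0,0,0,0,0,0,0,0,0,0,0]' 1 40
python3 -m handwheel '[0,0,-0.005,0,0,0,0,0,-0.01,0,0,0,0,0,-0.01,0,0,0,0,0,-0.01,0,0,0,0,0,-0.005,0,0,0,0,0,0,0,0,0,0,0,0,0,0,0,0,0,0,0,0,0,0,0,0,0,0,0,0,0,0,0,0,0]' 1 40
W='python3 -c "from station import ctrl;o=ctrl.get_obs();print(o[\"contact_force\"].round(2),o[\"wrist_torque\"].round(3),o[\"effort\"].round(3)[:3],o[\"tool_pos\"][2].round(4))"'
eval $W; python3 -m handwheel '[0,0,0,0,0,0,0,0,0,0,0,0]'>/dev/null; eval $W;python3 -m handwheel '[0,0,0,0,0,0,0,0,0,0,0,0]'>/dev/null; eval $W;python3 -m handwheel '[0,0,0,0,0,0,0,0,0,0,0,0]'>/dev/null;eval $W;python3 -m handwheel '[0,0,0,0,0,0,0,0,0,0,0,0]'>/dev/null;eval $W
```

```text
t: 10.9
tool_pos: [0.5154, -0.0179, 0.0521]
tool_rot: [0.42, 3.11, -0.0]
contact_force: [0.3, 0.1, -0.9]
opening: 0.0852
t: 11.9
tool_pos: [0.515, -0.0177, 0.0518]
tool_rot: [0.421, 3.111, 0.0]
contact_force: [-1.6, 0.9, 6.2]
opening: 0.0569
t: 12.9
tool_pos: [0.5138, -0.0176, 0.09]
tool_rot: [-0.421, -3.112, -0.0]
contact_force: [0.3, 0.8, -1.0]
opening: 0.0567
[ 0.35  0.82 -0.97] [-0.01  -0.051  0.014] [ 1.0000e-03 -3.0294e+01 -3.5291e+01] 0.09
[-0.24 -0.5  -1.55] [-0.017  0.019 -0.002] [  0.    -30.244 -35.274] 0.0904
[-0.72 -0.81 -1.04] [-0.006  0.011  0.014] [-1.0000e-03 -3.0256e+01 -3.5300e+01] 0.0905
[ 0.25 -0.18 -1.81] [-0.023  0.017 -0.028] [-2.0000e-03 -3.0270e+01 -3.5312e+01] 0.0905
[ 1.06 -0.54 -1.76] [ 0.015  0.031 -0.025] [-1.0000e-03 -3.0275e+01 -3.5314e+01] 0.0905
```

The middle tin is about 1.4 N (0.15 kg). It and the left tin differ by only about 0.12 kg, so the right one should be the fullest. I set the middle tin back and go on.

```bash
python3 -m handwheel '[0,0,0.005,0,0,0,0,0,0.008,0,0,0,0,0,0.008,0,0,0,0,0,0.006,0,0,0,0,0,0.004,0,0,0,0,0,0.003,0,0,0,0,0,0.002,0,0,0,0,0,0.002,0,0,0,0,0,0.001,0,0,0,0,0,0,0,0,0,0,0,0,0,0,0,0,0,0,0,0,0]' - 
python3 -m handwheel '[0,0,0.0005,0,0,0,0,0,0.0005,0,0,0,0,0,0,0,0,0,0,0,0,0,0,0]' - 20
python3 -m handwheel '[0,0,0,0,0,0,0,0,0,0,0,0,0,0,0,0,0,0,0,0,0,0,0,0,0,0,0,0,0,0,0,0,0,0,0,0,0,0,-0.005,0,0,0,0,0,-0.02,0,0,0,0,0,-0.03,0,0,0,0,0,-0.03,0,0,0,0,0,-0.03,0,0,0,0,0,-0.03,0,0,0,0,0,-0.01,0,0,0]' 0 30
python3 -m handwheel '[0,-0.02,0,0,0,0,0,-0.03,0,0,0,0,0,-0.03,0,0,0,0,0,-0.02,0,0,0,0,0,-0.015,0,0,0,0,0,-0.005,0,0,0,0,0,0,0,0,0,0,0,0,0,0,0,0,0,0,0,0,0,0]'
python3 -c "from h import *; look('w3')"
```

```text
t: 14.9
tool_pos: [0.5144, -0.0177, 0.0519]
tool_rot: [0.421, 3.113, -0.0]
contact_force: [-0.2, -0.4, 0.7]
opening: 0.0567
t: 15.3
tool_pos: [0.5148, -0.0179, 0.0518]
tool_rot: [0.421, 3.112, -0.0]
contact_force: [-1.8, 0.3, 5.9]
opening: 0.057
t: 16.6
tool_pos: [0.516, -0.018, 0.21]
tool_rot: [0.42, 3.107, -0.0]
contact_force: [-0.1, -0.3, 0.2]
opening: 0.0851
t: 17.5
tool_pos: [0.4823, -0.1326, 0.2053]
tool_rot: [-0.419, -3.113, -0.0]
contact_force: [0.6, -1.1, -0.5]
opening: 0.0855
t 17.5 tcp [ 0.4823 -0.1326  0.2053]
lid px [322.0813 228.2065] bbox [ 283  189   79   79 4919] [ 0.4821 -0.1324  0.1047] r 0.029293958097696304 mean [ 0.4809 -0.1323  0.1047] tool delta [0.0002 0.0002 0.1006]
lid px [485.09   229.3192] bbox [ 443  190   85   80 5153] [ 0.5153 -0.0175  0.1046] r 0.02957097999751568 mean [ 0.5131 -0.0184  0.1043] tool delta [-0.0014  0.1197  0.1008]
```

View pics/w3.png

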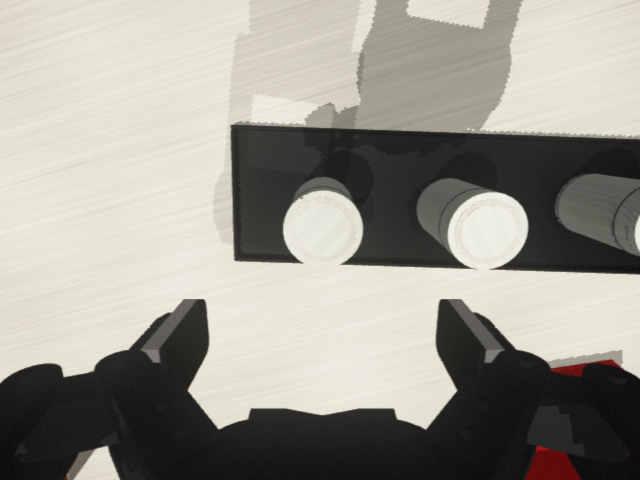

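The right lid (322,228) is centred, and the middle tin (485,229) stands upright within 1 mm of its start. I grip and lift the right tin, first by 40 mm to weigh it.

```bash
python3 -m handwheel '[0,0,0.015,0,0,0,0,0,0.03,0,0,0,0,0,0.03,0,0,0,0,0,0.03,0,0,0,0,0,0.025,0,0,0,0,0,0.015,0,0,0,0,0,0.01,0,0,0,0,0,0,0,0,0,0,0,0,0,0,0,0,0,0,0,0,0]' 0
python3 -m handwheel '[0,0,0,0,0,0,0,0,0,0,0,0,0,0,0,0,0,0,0,0,0,0,0,0,0,0,0,0,0,0,0,0,0,0,0,0,0,0,0,0,0,0,0,0,0,0,0,0,0,0,0,0,0,0,0,0,0,0,0,0]' 1 50
python3 -m handwheel '[0,0,-0.005,0,0,0,0,0,-0.01,0,0,0,0,0,-0.01,0,0,0,0,0,-0.01,0,0,0,0,0,-0.005,0,0,0,0,0,0,0,0,0,0,0,0,0,0,0,0,0,0,0,0,0,0,0,0,0,0,0,0,0,0,0,0,0]' 1 50
W='python3 -c "from station import ctrl;o=ctrl.get_obs();print(o[\"contact_force\"].round(2),o[\"wrist_torque\"].round(3),o[\"effort\"].round(3)[:3],o[\"tool_pos\"][2].round(4))"'
eval $W; python3 -m handwheel '[0,0,0,0,0,0,0,0,0,0,0,0]'>/dev/null; eval $W;python3 -m handwheel '[0,0,0,0,0,0,0,0,0,0,0,0]'>/dev/null; eval $W;python3 -m handwheel '[0,0,0,0,0,0,0,0,0,0,0,0]'>/dev/null;eval $W;python3 -m handwheel '[0,0,0,0,0,0,0,0,0,0,0,0]'>/dev/null;eval $W
```

```text
t: 18.55
tool_pos: [0.4834, -0.1339, 0.0521]
tool_rot: [0.421, 3.111, -0.001]
contact_force: [0.7, 0.1, -0.9]
opening: 0.0855
t: 19.55
tool_pos: [0.4832, -0.1334, 0.0519]
tool_rot: [0.421, 3.111, 0.0]
contact_force: [-0.7, 1.9, 6.3]
opening: 0.057
t: 20.55
tool_pos: [0.4819, -0.1332, 0.09]
tool_rot: [-0.421, -3.112, -0.0]
contact_force: [-0.2, -0.3, -4.8]
opening: 0.0566
[-0.23 -0.27 -4.76] [-0.046 -0.027 -0.085] [ 1.0000e-03 -3.0268e+01 -3.7045e+01] 0.09
[ 0.91 -0.29 -4.19] [ 0.018 -0.035  0.037] [-1.0000e-03 -3.0221e+01 -3.7030e+01] 0.0904
[-0.68  0.85 -4.2 ] [ 0.089  0.006 -0.025] [ 1.0000e-03 -3.0235e+01 -3.7059e+01] 0.0905
[-0.24 -0.85 -4.44] [-0.003 -0.003  0.029] [ 1.0000e-03 -3.0248e+01 -3.7072e+01] 0.0905
[-0.56  0.03 -4.34] [ 0.014 -0.026  0.006] [ 1.0000e-03 -3.0252e+01 -3.7074e+01] 0.0905
```

The right tin is about 4.4 N (0.45 kg), against 2.6 N and 1.4 N, so it is clearly the fullest. I raise it 160 mm more, which puts its bottom at about 0.20 m, then check.

```bash
python3 -m handwheel '[0,0,-0.005,0,0,0,0,0,-0.015,0,0,0,0,0,-0.02,0,0,0,0,0,-0.025,0,0,0,0,0,-0.025,0,0,0,0,0,-0.025,0,0,0,0,0,-0.02,0,0,0,0,0,-0.015,0,0,0,0,0,-0.01,0,0,0,0,0,0,0,0,0,0,0,0,0,0,0,0,0,0,0,0,0,0,0,0,0,0,0,0,0,0,0,0,0,0,0,0,0,0,0]' 1 50
python3 - <<'E'
from h import *
np.set_printoptions(precision=4,suppress=True)
im,d=snap('scene','scene2'); vv,uu=np.mgrid[:480,:640]
W=world('scene',np.c_[uu.ravel(),vv.ravel()],d.ravel()).reshape(480,640,3)
for nm,(x,y) in dict(left=(.5466,.1148),mid=(.5141,-.017),right=(.482,-.133)).items():
    r=W[(np.hypot(W[...,0]-x,W[...,1]-y)<.035)&(W[...,2]>.03)]
    print(nm,len(r),r.mean(0) if len(r) else '',np.percentile(r[:,2],[1,50,99]) if len(r) else '')
E
```

```text
t: 22.85
tool_pos: [0.482, -0.1333, 0.25]
tool_rot: [-0.421, -3.112, -0.0]
contact_force: [0.4, -0.0, -3.8]
opening: 0.057
left 572 [0.5562 0.1071 0.0827] [0.0308 0.095  0.1098]
mid 563 [ 0.5253 -0.0238  0.0839] [0.0309 0.0965 0.1112]
right 2457 [ 0.4974 -0.1347  0.4085] [0.2077 0.3832 0.5953]
```

View pics/scene2.png

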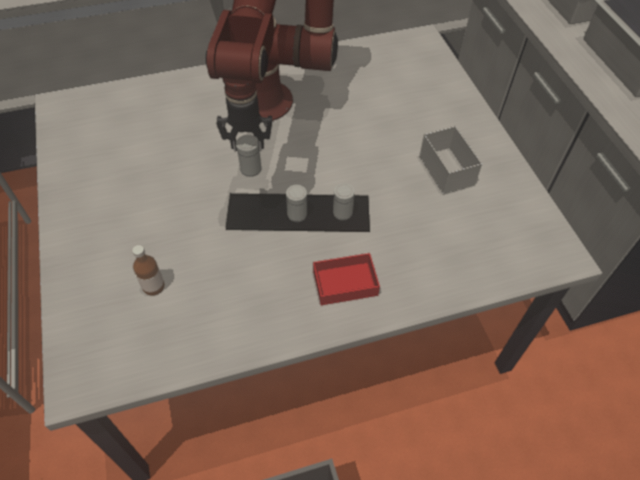

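The right tin (248,155) hangs upright in the fingers with its bottom at about 0.20 m. The other two (297,203) and (343,203) stand in the tray, and the bottle, pan and basket are where they were. I hand the job in.

```bash
python3 -c "from station import ctrl; print(abs(ctrl.get_obs()['dq']).max()); ctrl.finish_job()"
```

```text
0.0029959173996199355
the job is handed in; nothing more can be done
```

I lifted and weighed the tins from left to right: about 2.6 N, 1.4 N and 4.4 N, with roughly ±0.7 N noise. The right tin is the fullest, at about 0.45 kg. I set the other two back where they stood and handed the job in at about 23 s, holding the right tin.

**Held tin:** it is upright and still, with its bottom at about 0.20 m and a grip of 50 N on a 57 mm opening. The wrist still read about 3.8 N of load at the end.

**Other tins:** the wrist camera found both within about 1 mm of their starts after I set them back. The last scene picture shows them upright in the tray, with the bottle, pan and basket unmoved by eye.

**Disagreements:** no check failed. The overhead and scene cameras differed by about 4 mm on the tin positions, and the wrist camera fell between them. While a tin was gripped on the tray, the wrist also read about 6 N upward; that went away once the tin was lifted.

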